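# Last of the washing-up: mug on the tree, board balanced to dry

## Robot

A 6-joint arm with a two-finger parallel gripper is mounted at the origin on the work surface. World frame = base frame: x ahead of the robot, y to its left, z up, the work surface at z = 0. Lengths are in m, angles in degrees, forces in N, time in s.
With the tool pointing down it reaches from about 0.3 to 0.875 m from the base axis. Payload 4.2 kg.
Tool frame: the origin (TCP) lies at the centre of the arm's flange, where the gripper is bolted on; the fingertips stand bot.tcp_to_tips ahead of it and the grasp point (between the pads) lies 155 mm ahead of it (bot.tcp_to_tips is the distance from the TCP to the fingertips, in m); z points along the fingers, y is the line along which they close (so a half turn about z gives the same grasp; the last joint's range is limited). The gripper opens to 85 mm and grips with 20 to 120 N. Pads are 22 mm wide; open, the fingers measure 114 mm over their backs; the gripper's body (76 mm by 85 mm) begins 54 mm behind the grasp point. The pads swing forward as they close: fully open they stand 13 mm farther back than shut.
Start: joints at [-69.099, 18.312, 89.639, -0, 72.044, -1.146], TCP at [0.216, -0.533, 0.405] pointing down, gripper open.
Joint ranges: [-177.97, 177.97], [-48.28, 115.42], [12.27, 149.76], [-77.06, 257.06], [2.81, 150.46], [-146.56, 146.56]. Speed limits (degrees/s): [147.25, 147.25, 180, 180, 180, 180].

## Interface

Orientations are given as [roll, pitch, yaw] about the fixed x, y, z axes, in that order (R = Rz(yaw) Ry(pitch) Rx(roll)).
In Python, from rig import bot gives the robot as it stands.
- The arm moves only by the shell command python3 -m pendant 'ROWS' [FORCE]. ROWS is text: rows parted by semicolons, each of 7 numbers parted by spaces: the opening, from -1 (shut) to 1 (fully open), then the shift along the tool's x, y, z in mm, then the turn, a rotation vector about the tool's x, y, z in degrees. A call has 1 to 20 rows; each row shifts and turns the commanded pose from where the row before left it, along the tool's axes as they then stand; what a row does not reach is not made up. A row lasts 1/12 s, in which the tool goes at most 41.7 mm and 7.16 degrees, less where a joint would pass 70% of its speed; a pose out of reach is approached as far as the arm can. A call with a gripper value outside its range is refused whole. The fingers move at their own pace and stop on an object; FORCE is the grip in N (left out, the last holds). Time passes only in rows, so rows that do not move let the fingers close. It gives the time, the measured TCP pose, the force, the opening and the grip force at its end, in the units of the state.
- bot.get_obs(): the state, without advancing time (a new reading comes with each control period).
- bot.capture(name): name is "side" or "top"; returns a dict with "img" (480x640x3 uint8, red, green, blue), "fx", "fy", "cx", "cy" (pixels), "k1" (the pictures are not rectified: a ray, as slopes to the right and down, at radius r is drawn at 1 + k1 r^2 times it, then the intrinsics apply), "xyz" and "rotation" of the camera in the world. Camera axes: x right, y down, z forward; pixel columns grow to the right and rows downward; lengths in m; the calibration is good to about 2 mm. A picture is of the moment at which its call begins. There is no depth.
- bot.job_done(): hands the job in; it is judged then, once.
Trained networks look in a picture, given as the dict that the camera call returned (one of the last four; its "shot" number tells which), for a name from the list of things; names that differ only in an ending like _2 or _b are one class to them, and where a whole thing is asked for, a point or a joint stands for the part that bears it (a point fixed in the world has none). Each returns a list of dicts, best first, with "confidence" (0 to 1); they miss things now and then, are a little off and sometimes report something else, mostly with a low value. They report only what shows in the picture. A call takes as long as a camera call. They do not tell look-alikes from the thing itself.
- bot.look_for(picture, name): "box" ([left, top, right, bottom] in pixels, round what is visible of it).
- bot.masks_of(picture, name): "pixels" (480x640 bool, what is visible of it) and "box" ([left, top, right, bottom] in pixels, round what is visible of it).
The state is a dict: "clock": time; "joints": joint angles; "dq": joint speeds; "joint_torque": joint torques, N m; "position": TCP position; "orientation": TCP orientation; "wrist_force": force on the tool from outside, world axes, zero at the start; "wrist_torque": the same for the moment, N m; "finger_gap": opening from 0.0 (shut) to 1.0 (fully open); "finger_force": force on a finger pad.
Only numpy, scipy, OpenCV 4.12 (cv2) and the standard library are available. Lean on these libraries where they do the work, as an engineer would, in place of code of your own. Each camera call takes 0.05 s, during which the arm holds its last target. There are 200 camera calls.

## Task

Put the last two washed things to dry. Hang the mug by its handle on one of the pegs of the mug tree, and lay the wood-and-stone serving board across the crown of the upturned mixing bowl, set down gently, so that it balances there level on its own with air on both faces. Leave everything else standing where it is.

Things in the scene. Friction and masses are not known exactly. Their poses are not given: they have to be found in the camera images.
- board: Serving board: flat bar 190 mm long, 60 wide, 20 thick, lying flat; the +x end (73 mm of it) is pale stone, the rest wood. Origin: centre of its underside; x along its length to the stone end, y across, z up. 0.16 to 0.36 kg. Grip it across its width from above.
- board_mid (a point): Centre of the board's top face, 20 mm above its origin. How thick the stone is cannot be seen: the balance point lies on the long centre line anywhere from this middle to 32 mm towards the stone end, and must be found by feel in the hand or by trying.
- bowl: Deep round-bottomed steel mixing bowl standing upside down, 0.45 kg, loose: a smooth dome, a hemisphere of radius 60 mm on a slightly flared skirt, rim 138 mm across, 121 mm high in all. Origin at the centre of the rim on the worktop, z up.
- bowl_crown (a point): Top point of the upturned bowl's dome, 121 mm above its rim. A board laid on it rolls and comes to rest about 1 degree out of level for each mm its balance point is off the crown, low on the side where the balance point lies; friction holds it.
- mug: White straight-sided mug standing upright, 64 mm outside diameter, 88 mm high, wall 4 mm, 0.18 to 0.29 kg. Origin at the centre of its foot, z up to its mouth, y towards its handle. Can be gripped from above across its diameter, along its x axis.
- mug_handle (a point): Centre of the opening of the mug's handle, 48 mm from the mug's axis along its +y and 46 mm above its foot. The opening looks along the mug's x axis and is clear for about 45 mm in height and 27 mm from the mug's wall outwards; the bar is 9 mm thick.
- tree: Wooden mug tree, fixed: base 150 mm across, post 18 thick and 267 high. Four straight pegs 9 mm thick (13 mm ball at the tip) rise outwards at 33 degrees to 75 mm from the post's axis: two upper along +x and -x (root 200 high, tip 245), two lower along +y and -y (root 115, tip 160). Origin: centre of the base's underside, z up.
- peg0 (a point): Middle of the upper peg that points along the tree's +x, 40 mm from the post's axis, 223 mm high.
- peg1 (a point): Middle of the lower peg that points along the tree's +y, 40 mm from the post's axis, 138 mm high.
- peg2 (a point): Middle of the upper peg that points along the tree's -x, 40 mm from the post's axis, 223 mm high.
- peg3 (a point): Middle of the lower peg that points along the tree's -y, 40 mm from the post's axis, 138 mm high.
- soup_bowl: Bystander: white soup bowl, 124 mm across, 52 mm high. Origin at its underside.
- tumbler: Bystander: glass tumbler, 66 mm across, 95 mm high. Origin at its underside.
- soap: Bystander: amber washing-up-liquid bottle, 64 mm across, 185 mm high. Origin at its underside.
- mill: Bystander: dark wooden pepper mill, 56 mm across, 147 mm high. Origin at its underside.
- jar: Bystander: glass jar with steel lid, 72 mm across, 85 mm high. Origin at its underside.
- ramekin: Bystander: small white ramekin, 84 mm across, 45 mm high. Origin at its underside.
- brush: Bystander: wooden dish brush lying bristles down, 185 mm long. Origin at its underside.
Not all that is in view belongs to the job. Leave any blue or red look-alike of the mug alone.

How it is judged (in metres and radians):
At the end, for the whole second after the job is handed in: The board lies on the crown of the upturned bowl, carried by the bowl, level to within 3.7 degrees and at rest; the mug hangs from the mug tree with a peg through its handle, at rest; the hand is off both (angle between board's own z axis and vertical below 0.065 rad and contact force between board and bowl above 1 N and height (world z) of board above 0.112 m and horizontal distance between board and bowl below 0.05 m and linear speed of board below 0.02 m/s and angular speed of board below 0.15 rad/s and ((distance between mug_handle and peg0 below 0.045 m and y of peg0 in the frame of mug above 0.03 m) or (distance between mug_handle and peg1 below 0.045 m and y of peg1 in the frame of mug above 0.03 m) or (distance between mug_handle and peg2 below 0.045 m and y of peg2 in the frame of mug above 0.03 m) or (distance between mug_handle and peg3 below 0.045 m and y of peg3 in the frame of mug above 0.03 m)) and contact force between mug and tree above 0.8 N and height (world z) of mug_handle above 0.1 m and linear speed of mug below 0.05 m/s); the robot touches nothing.
It fails at once if a bystander is shoved more than 40 mm or knocked over (distance of any of soup_bowl, tumbler, soap, mill, jar, ramekin, brush from where it was at the start of the episode above 0.04 m or angle between any of soup_bowl, tumbler, soap, mill, jar, ramekin's own z axis and vertical above 0.6 rad).
It fails at once if the board is banged or pressed hard onto the bowl (over 40 N) (contact force between board and bowl above 40 N).
It also fails if it takes over 67 s, if anything falls off the work surface, if the arm or the gripper's body presses on something with over 40 N, if the wrist force passes 120 N, or if a joint passes its speed limit or range.

## Working session

There is one attempt and no reset: what is moved stays moved. The work goes in short steps, Python scripts to look and compute and a shell command to move; the robot and the scene stay as the last step left them, time stands still between calls to the robot, and variables do not carry over. Pictures are saved under pics/ and viewed, at most 10 in all, crops included, and the job is handed in when it is done.

```bash
mkdir -p pics; ls; cat > h.py <<'E'
import numpy as np,cv2
from rig import bot
def ray(c,u,v):
    K=np.array([[c['fx'],0,c['cx']],[0,c['fy'],c['cy']],[0,0,1]]);k=np.array([c['k1'],0,0,0,0],float)
    p=cv2.undistortPoints(np.array([[[u,v]]],float),K,k)[0,0]
    return np.array(c['xyz']),np.array(c['rotation'])@np.array([p[0],p[1],1])
def at(c,u,v,z):
    o,d=ray(c,u,v);return o+d*(z-o[2])/d[2]
def proj(c,P):
    q=np.array(c['rotation']).T@(np.array(P,float)-np.array(c['xyz']));x,y=q[0]/q[2],q[1]/q[2];f=1+c['k1']*(x*x+y*y)
    return np.array([c['fx']*x*f+c['cx'],c['fy']*y*f+c['cy']])
E
python3 - <<'E'
from h import *
import pickle
for n in('side','top'):
    c=bot.capture(n);cv2.imwrite(f'pics/{n}0.png',c['img'][:,:,::-1])
    print(n,c['xyz'],np.round(c['rotation'],3).tolist(),c['fx'],c['k1'])
    pickle.dump(c,open(n+'0.pkl','wb'))
    for o in 'board bowl mug mug_handle tree soup_bowl tumbler soap mill jar ramekin brush'.split():
        print(o,[(np.round(d['box']).astype(int).tolist(),round(d['confidence'],2)) for d in bot.look_for(c,o)])
o=bot.get_obs();print(o,bot.tcp_to_tips)
E
```

```text
pics
side [0.25566635 0.63125982 0.88898933] [-137.398, 1.099, -158.545] 451.60257910086386 -0.0599157094125377
board [([251, 286, 333, 324], 0.77)]
bowl [([338, 149, 385, 202], 0.69), ([224, 320, 322, 427], 0.26)]
mug [([405, 369, 443, 427], 0.88), ([456, 202, 488, 237], 0.87), ([317, 208, 355, 250], 0.72), ([248, 289, 332, 323], 0.3), ([224, 314, 319, 430], 0.23)]
mug_handle [([318, 208, 356, 250], 0.91), ([456, 199, 486, 238], 0.68)]
tree [([226, 316, 326, 428], 0.82)]
soup_bowl [([208, 222, 259, 261], 0.88)]
tumbler [([346, 339, 378, 382], 0.64)]
soap [([248, 287, 333, 323], 0.48)]
mill [([409, 180, 430, 229], 0.69), ([317, 206, 352, 245], 0.56)]
jar [([267, 168, 291, 205], 0.76)]
ramekin [([194, 288, 228, 326], 0.75)]
brush [([376, 241, 411, 298], 0.9)]
top [0.34392349 0.01179036 1.10124009] [-171.028, 0.103, -88.369] 473.9515804301888 -0.10675095109955751
board [([258, 173, 299, 260], 0.72)]
bowl [([441, 202, 504, 255], 0.84)]
mug [([183, 346, 233, 386], 0.83), ([362, 208, 399, 251], 0.72), ([432, 356, 478, 389], 0.57)]
mug_handle [([184, 350, 234, 381], 0.97), ([427, 354, 482,
[... 432 characters left out ...]
{'clock': 1.3, 'joints': array([-6.90982423e+01,  1.83122263e+01,  8.96380188e+01,  6.29079255e-04,
        7.20427629e+01, -1.14592279e+00]), 'dq': array([-0.05032867,  0.01543894, -0.05339958, -0.0681657 , -0.01547864,
       -0.07950854]), 'joint_torque': array([ 2.00716022e-03, -4.15419066e+01, -2.34423709e+01, -5.80657868e-07,
        3.08495701e-04,  1.08931488e-05]), 'position': array([ 0.21584773, -0.5329591 ,  0.40474131]), 'orientation': array([ 1.79992997e+02, -4.58507139e-04,  2.20474866e+01]), 'wrist_force': array([-0.17694687, -0.00376627, -0.15736937]), 'wrist_torque': array([-0.04058267, -0.02063958, -0.01618875]), 'finger_force': 0.0, 'finger_gap': 0.9995133867185741} 0.1734
```

```bash
sed -i "s/^from rig import bot/from rig import bot\nfrom scipy.spatial.transform import Rotation as Ro/; s/np.array(c\['rotation'\])/Ro.from_euler('xyz',c['rotation'],degrees=True).as_matrix()/" h.py
python3 - <<'E'
import cv2,numpy as np
a=cv2.imread('pics/top0.png');cv2.imwrite('pics/top0b.png',cv2.resize(a,(800,600)))
E
```

```text
(no output)
```

View pics/top0.png

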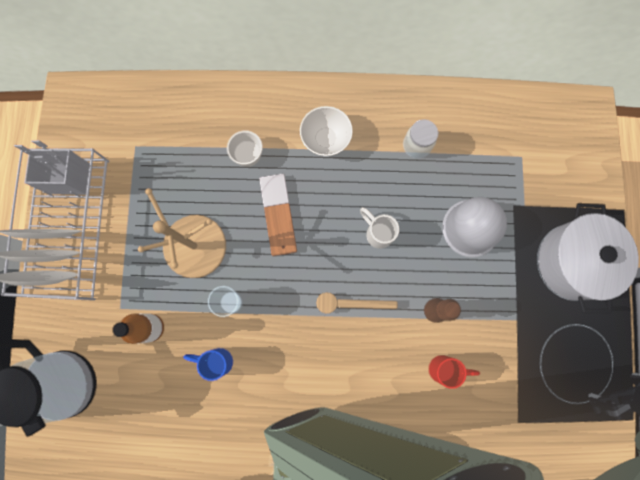

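View pics/side0.png

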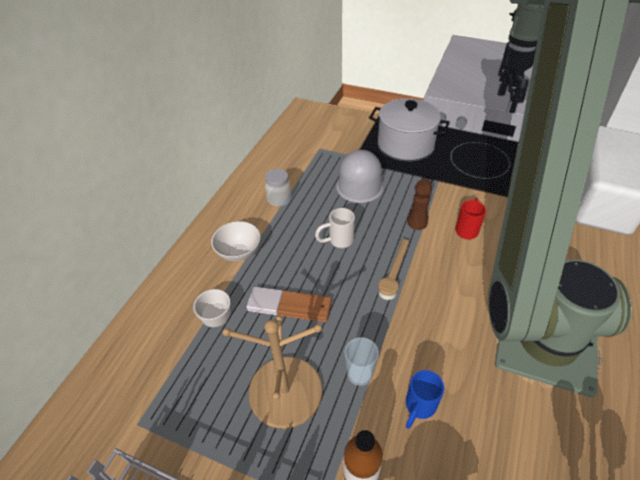

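Candidates for the mug in the top picture: the white one at (381,230), the blue one at (212,364) and the red one at (450,372). The white one fits the description. For the bowl, the steel dome is at (475,226), and the pot at (590,257) is not it. Next I fit poses to the masks in both views.

```bash
cat > fit.py <<'E'
from h import *
from scipy.optimize import minimize
t=np.linspace(0,2*np.pi,40,endpoint=False)
def disc(r,z,x=0,y=0): return np.c_[x+r*np.cos(t),y+r*np.sin(t),0*t+z]
def rod(a,b,r):
    s=np.array([[i,j,k] for i in(-1,1) for j in(-1,1) for k in(-1,1)])*r*.6
    return np.vstack([np.array(a)+s,np.array(b)+s])
def arc(*P): return [rod(P[i],P[i+1],.0045) for i in range(len(P)-1)]
M={'bowl':[np.vstack([disc(.069,0)]+[disc(.06*np.cos(a),.061+.06*np.sin(a)) for a in np.linspace(0,1.5,8)])],
'mug':[np.vstack([disc(.032,0),disc(.032,.088)])]+arc([0,.03,.073],[0,.058,.072],[0,.066,.06],[0,.066,.032],[0,.058,.02],[0,.03,.019]),
'board':[np.array([[i*.095,j*.03,k*.02] for i in(-1,1) for j in(-1,1) for k in(0,1)])],
'tree':[np.vstack([disc(.075,0),disc(.075,.015)]),np.vstack([disc(.009,0),disc(.009,.267)])]+[rod([.009*np.cos(a),.009*np.sin(a),z],[.075*np.cos(a),.075*np.sin(a),z+.045],.0045) for a,z in((0,.2),(np.pi,.2),(np.pi/2,.115),(-np.pi/2,.115))]}
def render(c,name,x,y,yaw,z=0,S=4):
    m=np.zeros((480*S,640*S),np.uint8);R=Ro.from_euler('z',yaw).as_matrix()
    for P in M[name]:
        p=np.array([proj(c,R@q+[x,y,z]) for q in P]);h=cv2.convexHull(((p+.5)*S).astype(np.float32)).astype(np.int32)
        cv2.fillConvexPoly(m,h,1)
    return cv2.resize(m.astype(np.float32),(640,480),interpolation=cv2.INTER_AREA)
def iou(c,mask,name,p,z=0):
    r=render(c,name,*p,z=z);return np.minimum(r,mask).sum()/np.maximum(r,mask).sum()
def fit(views,name,p0,z=0):
    f=lambda p:-sum(iou(c,m,name,p,z) for c,m in views)
    s=minimize(f,p0,method='Nelder-Mead',options=dict(initial_simplex=np.array(p0)+np.array([[0,0,0],[.015,0,0],[0,.015,0],[0,0,.3]]),maxiter=90,xatol=2e-4,fatol=1e-4));return s.x,s.fun
E
cat > m.py <<'E'
from fit import *
import pickle
pk={'top':{'mug':(381,230),'bowl':(475,226),'board':(278,215),'tree':(194,246)},'side':{'mug':(342,228),'bowl':(360,175),'board':(290,304),'tree':(285,390)}}
g={'mug':.6,'bowl':0,'board':1.4,'tree':.5}
V={k:[] for k in g};C={}
for n in('top','side'):
    c=bot.capture(n);C[n]=c
    for o in g:
        L=[d for d in bot.masks_of(c,o) if d['box'][0]-5<pk[n][o][0]<d['box'][2]+5 and d['box'][1]-5<pk[n][o][1]<d['box'][3]+5]
        if L: V[o].append((c,L[0]['pixels'].astype(np.float32),n,L[0]['confidence']))
pickle.dump((V,C),open('v.pkl','wb'))
for o in g:
    p=at(C['top'],*pk['top'][o],.06 if o!='tree' else 0)
    inits=[g[o]] if o!='tree' else [0.1,.5,.9,1.3]
    for views in [V[o]]+[[v] for v in V[o]]:
        b=min((fit([v[:2] for v in views],o,[p[0],p[1],a]) for a in inits),key=lambda r:r[1])
        print(o,[(v[2],round(v[3],2)) for v in views],np.round(b[0],4),round(b[1],3))
E
python3 m.py
```

```text
mug [('top', 0.7), ('side', 0.63)] [ 0.5326 -0.1279  0.904 ] -1.565
mug [('top', 0.7)] [ 0.5338 -0.1269  0.9416] -0.793
mug [('side', 0.63)] [ 0.531  -0.1303  0.36  ] -0.829
bowl [('top', 0.72), ('side', 0.73)] [ 0.5572 -0.3457  0.1729] -1.899
bowl [('top', 0.72)] [ 0.5577 -0.3457  0.2485] -0.976
bowl [('side', 0.73)] [ 0.555  -0.3469  0.1047] -0.93
board [('top', 0.66), ('side', 0.91)] [0.5733 0.1133 0.1983] -1.904
board [('top', 0.66)] [0.6039 0.1201 0.2111] -0.715
board [('side', 0.91)] [0.5717 0.1132 0.1964] -0.963
tree [('top', 0.83), ('side', 0.8)] [0.4937 0.3086 0.4065] -1.868
tree [('top', 0.83)] [0.495  0.3087 0.4292] -0.936
tree [('side', 0.8)] [0.4928 0.3084 0.412 ] -0.941
```

```bash
python3 - <<'E'
from fit import *
import pickle
V,C=pickle.load(open('v.pkl','rb'))
for vs in (V['mug'],V['mug'][:1],V['mug'][1:]):
    b=min((fit([v[:2] for v in vs],'mug',[.532,-.128,a]) for a in(-.4,-.9)),key=lambda r:r[1]);print(np.round(b[0],4),b[1])
    if len(vs)==2: mp=b[0]
P={'mug':mp,'bowl':[.5572,-.3457,0],'board':[.5733,.1133,.198],'tree':[.4937,.3086,.4065]}
out=[]
for n,(x0,y0,w,h) in (('top',(125,130,400,190)),('side',(180,130,250,300))):
    im=C[n]['img'][:,:,::-1].copy();im=cv2.resize(im,None,fx=2,fy=2,interpolation=cv2.INTER_CUBIC)
    for o in P:
        m=(cv2.resize(render(C[n],o,*P[o]),(1280,960))>.5).astype(np.uint8)
        cs,_=cv2.findContours(m,cv2.RETR_LIST,cv2.CHAIN_APPROX_NONE);cv2.drawContours(im,cs,-1,(0,255,0),1)
    cv2.imwrite(f'pics/{n}1.png',im[2*y0:2*(y0+h),2*x0:2*(x0+w)])
E
```

```text
[ 0.5325 -0.1277 -0.8031] -1.801579236984253
[ 0.5337 -0.1271 -0.8127] -0.9211674332618713
[ 0.5305 -0.1286 -0.8102] -0.9212419986724854
```

View pics/top1.png

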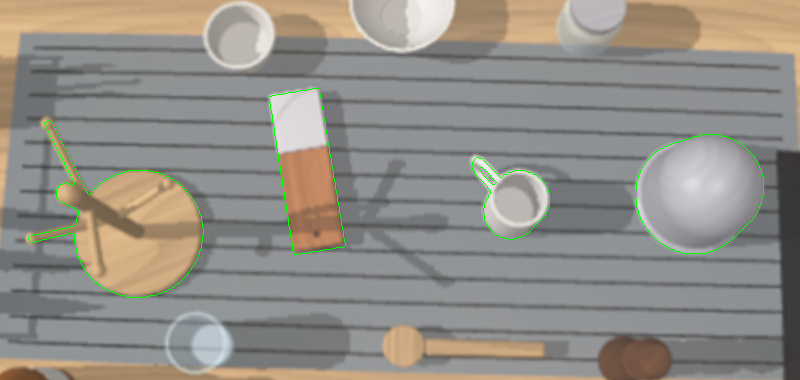

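View pics/side1.png

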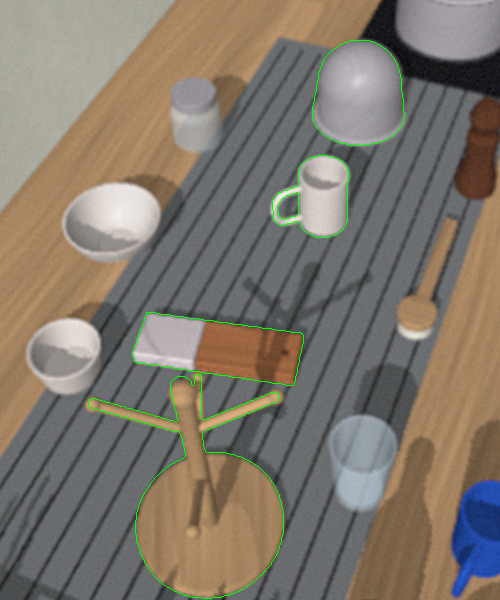

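The overlays match the objects closely: the white mug with its handle up-left at crop (480,165), the board, the dome, and the tree with its upper pegs at (45,122) and (100,270). I'll take the mug first.

```bash
python3 -m pendant '1 0 0 0 0 0 -5.5;1 0 0 0 0 0 -5.5;1 0 0 0 0 0 -5.5;1 0 0 0 0 0 -5.4;1 32 -4.5 0 0 0 0;1 32 -4.5 0 0 0 0;1 32 -4.5 0 0 0 0;1 32 -4.5 0 0 0 0;1 32 -4.5 0 0 0 0;1 32 -4.5 0 0 0 0;1 32 -4.5 0 0 0 0;1 32 -4.5 5 0 0 0;1 32 -4.5 5 0 0 0;1 32 -4.5 5 0 0 0;1 32 -4.5 5 0 0 0;1 32 -4.5 5 0 0 0;1 32 -4.5 5 0 0 0;1 31 -4.5 10 0 0 0;1 31 -4.5 10 0 0 0;1 31 -4.5 10 0 0 0' 40; cat > go.py <<'E'
# needed shift in tool axes to reach x y z yaw(deg, tool down or with tilt a about tool y-line)
import sys;from h import *
o=bot.get_obs();R=Ro.from_euler('xyz',o['orientation'],degrees=True)
x,y,z,yaw=map(float,sys.argv[1:5]);T=Ro.from_euler('xyz',[180,0,yaw],degrees=True)
dv=np.array([x,y,z])-o['position']
print('pos',o['position'].round(4),o['orientation'].round(2),'t',o['clock'],'| turn',(R.inv()*T).as_rotvec(degrees=True).round(2),'| shift now-frame mm',(R.inv().apply(dv)*1000).round(1),'| after turn',(T.inv().apply(dv)*1000).round(1))
E
python3 go.py .5325 -.1277 .215 43.9
```

```text
clock: 3.47
position: [0.5331, -0.1264, 0.3445]
orientation: [180.0, -0.0, 44.0]
wrist_force: [1.3, -0.4, 0.5]
finger_gap: 1.001
finger_force: 0.0
pos [ 0.5331 -0.1264  0.3445] [ 1.7996e+02 -2.0000e-02  4.3960e+01] t 3.4667 | turn [ 0.04 -0.02  0.06] | shift now-frame mm [ -1.4   0.4 129.5] | after turn [ -1.3   0.5 129.5]
```

```bash
python3 -m pendant '1 -1.4 0.5 20 0 0 0;1 0 0 25 0 0 0;1 0 0 25 0 0 0;1 0 0 25 0 0 0;1 0 0 20 0 0 0;1 0 0 14 0 0 0;1 0 0 0 0 0 0;-1 0 0 0 0 0 0;-1 0 0 0 0 0 0;-1 0 0 0 0 0 0;-1 0 0 0 0 0 0;-1 0 0 0 0 0 0;-1 0 0 0 0 0 0;-1 0 0 0 0 0 0;-1 0 0 0 0 0 0;-1 0 0 0 0 0 0' 45; python3 go.py .5325 -.1277 .215 43.9
```

```text
clock: 4.8
position: [0.5321, -0.1294, 0.2169]
orientation: [179.9, -0.1, 43.9]
wrist_force: [-0.1, -0.7, 6.5]
finger_gap: 0.722
finger_force: 50.1
pos [ 0.5321 -0.1294  0.2169] [ 1.7988e+02 -6.0000e-02  4.3950e+01] t 4.8 | turn [ 0.12 -0.06  0.05] | shift now-frame mm [ 1.4 -0.9  1.9] | after turn [ 1.4 -0.9  1.9]
```

```bash
python3 -m pendant '-1 0 0 -12 0 0 0;-1 0 0 -20 0 0 0;-1 0 0 -24 0 0 -6.94;-1 0 0 -24 0 0 -6.94;-1 0 0 -24 0 0 -6.94;-1 0 0 -24 0 0 -6.94;-1 0 0 -24 0 0 -6.94;-1 0 0 -24 0 0 -6.94;-1 0 0 -24 0 0 -6.94;-1 0 0 -20 0 0 -6.94;-1 0 0 -6 0 0 -6.94;-1 0 0 0 0 0 -6.94;-1 0 0 0 0 0 0'; python3 go.py .6188 .3087 .443 113.3
```

```text
clock: 5.88
position: [0.5314, -0.1292, 0.4419]
orientation: [180.0, 0.0, 113.5]
wrist_force: [0.2, 0.1, -3.2]
finger_gap: 0.727
finger_force: 49.8
pos [ 0.5314 -0.1292  0.4419] [1.7999e+02 2.0000e-02 1.1346e+02] t 5.8833 | turn [0.01 0.02 0.16] | shift now-frame mm [366.9 254.4  -1.2] | after turn [367.6 253.4  -1.1]
```

```bash
python3 -m pendant '-1 10 15 0 0 0 0.16;-1 20 25 0 0 0 0;-1 24 27 0 0 0 0;-1 24 27 0 0 0 0;-1 24 27 0 0 0 0;-1 24 27 0 0 0 0;-1 24 27 0 0 0 0;-1 24 27 0 0 0 0;-1 24 27 0 0 0 0;-1 24 20 0 0 0 0;-1 24 5.4 -1 0 0 0;-1 24 0 0 0 0 0;-1 24 0 0 0 0 0;-1 24 0 0 0 0 0;-1 22 0 0 0 0 0;-1 18 0 0 0 0 0;-1 12 0 0 0 0 0;-1 3 0 0 0 0 0;-1 0 0 0 0 0 0;-1 0 0 0 0 0 0'; python3 - <<'E'
from fit import *
c=bot.capture('side');c2=bot.capture('top')
o=bot.get_obs();R=Ro.from_euler('xyz',o['orientation'],degrees=True)
foot=o['position']+R.apply([.0014,0,.2169]);yaw=np.deg2rad(o['orientation'][2])-np.pi/2
print(o['position'].round(4),o['orientation'].round(2),foot.round(4),yaw)
W=[]
for cc,(x0,y0) in((c,(190,250)),(c2,(90,140))):
    im=cv2.resize(cc['img'][:,:,::-1],None,fx=3,fy=3,interpolation=cv2.INTER_CUBIC)
    for nm,p,z in(('mug',(foot[0],foot[1],yaw),foot[2]),('tree',(.4937,.3086,.4065),0)):
        m=(cv2.resize(render(cc,nm,*p,z=z),(1920,1440))>.5).astype(np.uint8)
        cs,_=cv2.findContours(m,cv2.RETR_LIST,cv2.CHAIN_APPROX_NONE);cv2.drawContours(im,cs,-1,(0,255,0),1)
    W.append(im[3*y0:3*y0+560,3*x0:3*x0+400])
cv2.imwrite('pics/m2.png',np.hstack(W))
E
```

```text
clock: 7.55
position: [0.619, 0.3132, 0.4423]
orientation: [-180.0, 0.1, 113.1]
wrist_force: [-0.1, -0.1, -2.9]
finger_gap: 0.719
finger_force: 50.3
[0.6192 0.3128 0.4425] [-1.7998e+02  4.0000e-02  1.1308e+02] [0.6186 0.3139 0.2256] 0.40284866796863317
```

View pics/m2.png

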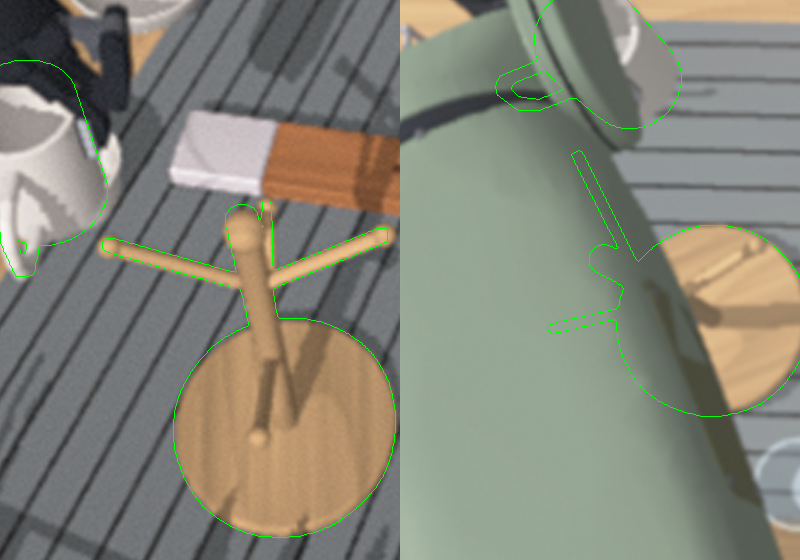

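```bash
cat > mf.py <<'E'
from fit import *
c=bot.capture('side');o=bot.get_obs();R=Ro.from_euler('xyz',o['orientation'],degrees=True)
foot=o['position']+R.apply([.0014,0,.2169]);yaw=np.deg2rad(o['orientation'][2])-np.pi/2
print(o['position'].round(4),o['orientation'].round(2),foot.round(4),round(yaw,4))
L=[d for d in bot.masks_of(c,'mug') if d['box'][0]<proj(c,foot)[0]<d['box'][2]];d=L[0];print(d['box'],d['confidence'])
ok=cv2.erode((c['img'].max(2)>75).astype(np.uint8),np.ones((3,3)))
ok[:, :]=ok
m=d['pixels'].astype(np.float32)
for z in(foot[2]-.004,foot[2],foot[2]+.004):
    def f(p):
        r=render(c,'mug',*p,z=z)*ok;q=m*ok;return -np.minimum(r,q).sum()/np.maximum(r,q).sum()
    s=minimize(f,[foot[0],foot[1],yaw],method='Nelder-Mead',options=dict(initial_simplex=np.array([foot[0],foot[1],yaw])+np.array([[0,0,0],[.01,0,0],[0,.01,0],[0,0,.15]]),maxiter=80,xatol=2e-4))
    print(round(z,4),s.x.round(4),round(s.fun,3),'delta mm',((s.x[:2]-foot[:2])*1e3).round(1))
E
python3 mf.py
```

```text
[0.6191 0.3128 0.4426] [-1.7999e+02  3.0000e-02  1.1309e+02] [0.6186 0.314  0.2257] 0.4029
[174.1, 277.4, 223.4, 344.5] 0.92
0.2217 [0.623  0.311  0.4272] -0.943 delta mm [ 4.4 -3. ]
0.2257 [0.6209 0.3125 0.4258] -0.944 delta mm [ 2.3 -1.4]
0.2297 [0.6185 0.3145 0.4259] -0.942 delta mm [-0.1  0.5]
```

```bash
python3 -m pendant '-1 -2.5 0 -2 0 0 0;-1 0 -7.5 4.9 0 0 0;-1 0 -7.5 4.9 0 0 0;-1 0 -7.5 4.9 0 0 0;-1 0 -7.5 4.9 0 0 0;-1 0 -7.5 4.9 0 0 0;-1 0 -7.5 4.9 0 0 0;-1 0 -7.5 4.9 0 0 0;-1 0 -7.5 4.9 0 0 0;-1 0 -7.5 4.9 0 0 0;-1 0 -7.5 4.9 0 0 0;-1 0 0 0 0 0 0;-1 0 0 0 0 0 0;-1 0 0 0 0 0 0'; python3 - <<'E'
from h import *
c=bot.capture('side');im=cv2.resize(c['img'][:,:,::-1][230:430,170:370],None,fx=3,fy=3,interpolation=cv2.INTER_CUBIC);cv2.imwrite('pics/m3.png',im);print(bot.get_obs()['position'])
E
```

```text
clock: 8.92
position: [0.5512, 0.282, 0.3963]
orientation: [179.9, 0.0, 113.2]
wrist_force: [0.3, -0.3, -2.3]
finger_gap: 0.723
finger_force: 50.3
[0.55124577 0.28202757 0.39628493]
```

View pics/m3.png

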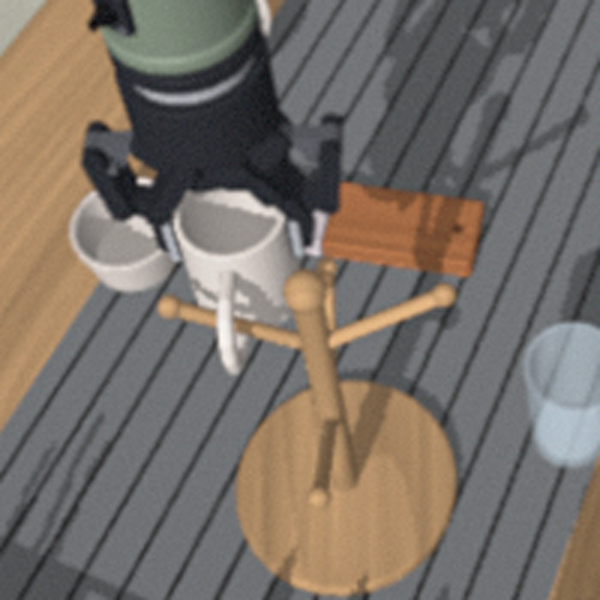

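```bash
python3 -m pendant '-1 0 0 4 0 0 0;-1 0 0 4 0 0 0;-1 0 0 4 0 0 0;-1 0 0 0 0 0 0;-1 -16.3 0 6.1 0 6 0;-1 -16.3 0 6.1 0 6 0;-1 -16.3 0 6.1 0 6 0;-1 -16.3 0 6.1 0 6 0;-1 0 0 0 0 0 0'; python3 -m pendant '-1 -16.3 0 6.1 0 6 0;-1 -16.3 0 6.1 0 6 0;-1 -16.3 0 6.1 0 6 0;-1 -16.3 0 6.1 0 6 0;-1 0 0 0 0 0 0;-1 0 0 0 0 0 0'; python3 - <<'E'
from h import *
o=bot.get_obs();print(o['position'],o['orientation'],Ro.from_euler('xyz',o['orientation'],degrees=True).inv().apply([0,0,-1]))
E
```

```text
clock: 9.72
position: [0.5752, 0.2237, 0.3467]
orientation: [-179.7, -24.0, 112.8]
wrist_force: [-0.3, -1.1, -3.3]
finger_gap: 0.727
finger_force: 50.2
clock: 10.22
position: [0.5907, 0.189, 0.2933]
orientation: [-179.7, -47.8, 113.0]
wrist_force: [0.1, 0.5, -1.5]
finger_gap: 0.717
finger_force: 50.3
[0.59069162 0.18901953 0.29326781] [-179.7493099   -47.77809104  113.0017789 ] [-0.74054769  0.00294025  0.67199738]
```

```bash
python3 -m pendant '-1 -1.5 0 1.35 0 0 0;-1 -1.5 0 1.35 0 0 0;-1 -1.5 0 1.35 0 0 0;-1 0 0 0 0 0 0;-1 0 0 0 0 0 0'; python3 -m pendant '-1 -1.5 0 1.35 0 0 0;-1 -1.5 0 1.35 0 0 0;-1 0 0 0 0 0 0'
```

```text
clock: 10.63
position: [0.5903, 0.1895, 0.289]
orientation: [179.9, -48.0, 113.3]
wrist_force: [-0.1, -0.3, 0.3]
finger_gap: 0.723
finger_force: 50.6
clock: 10.88
position: [0.5903, 0.1893, 0.2867]
orientation: [179.8, -48.3, 113.4]
wrist_force: [-2.7, -4.2, 9.7]
finger_gap: 0.725
finger_force: 51.6
```

Contact: the peg carries it. Back off a little, release, then retreat along the tool axis.

```bash
python3 -m pendant '-1 0.8 0 -0.7 0 0 0;0.7 0 0 0 0 0 0;1 0 0 0 0 0 0;1 0 0 0 0 0 0;1 0 0 0 0 0 0;1 0 0 -4 0 0 0;1 0 0 -12 0 0 0;1 0 0 -20 0 0 0;1 0 0 -25 0 0 0;1 0 0 -25 0 0 0;1 0 0 -20 0 0 0;1 0 0 0 0 0 0'; python3 - <<'E'
from h import *
c=bot.capture('side');im=cv2.resize(c['img'][:,:,::-1][230:430,170:370],None,fx=3,fy=3,interpolation=cv2.INTER_CUBIC);cv2.imwrite('pics/m4.png',im)
E
```

```text
clock: 11.88
position: [0.6232, 0.1138, 0.3595]
orientation: [179.5, -47.8, 113.4]
wrist_force: [0.8, 0.1, -0.3]
finger_gap: 0.997
finger_force: 0.0
```

View pics/m4.png

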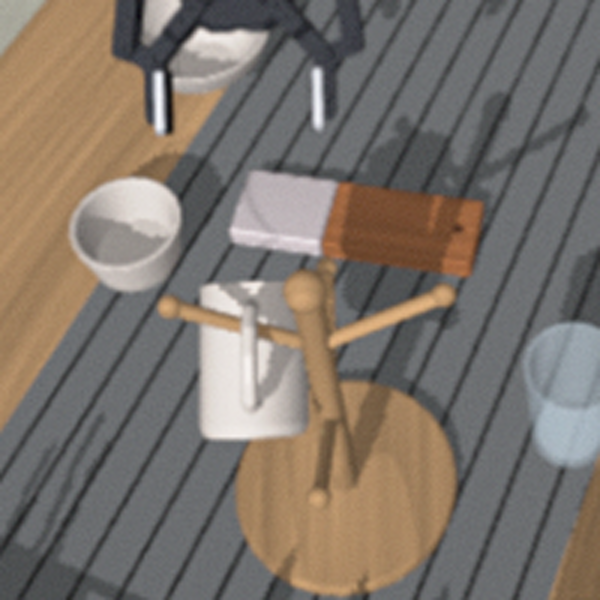

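```bash
python3 -m pendant '1 0 0 0 0 -6.8 0;1 0 0 0 0 -6.8 0;1 0 0 0 0 -6.8 0;1 0 0 0 0 -6.8 0;1 0 0 0 0 -6.8 0;1 0 0 0 0 -6.8 0;1 0 0 0 0 -7 0;1 0 0 0 0 0 7;1 0 0 0 0 0 7;1 0 0 0 0 0 7;1 0 0 0 0 0 7;1 0 0 0 0 0 7;1 0 0 0 0 0 7;1 0 0 0 0 0 7;1 0 0 0 0 0 7;1 0 0 0 0 0 7;1 0 0 0 0 0 7;1 0 0 0 0 0 7;1 0 0 0 0 0 7;1 0 0 0 0 0 7'; cat > bf.py <<'E'
from fit import *
for n,pt in(('side',(290,304)),('top',(278,215))):
    c=bot.capture(n)
    for nm,g in(('board',[.5733,.1133,.198]),('bowl',[.557,-.3457,0.])):
        q=proj(c,[*g[:2],.02 if nm=='board' else .06])
        L=[d for d in bot.masks_of(c,nm) if d['box'][0]<q[0]<d['box'][2] and d['box'][1]<q[1]<d['box'][3]]
        for d in L[:1]: print(n,nm,d['confidence'],[np.round(v,4) for v in fit([(c,d['pixels'].astype(np.float32))],nm,g)])
E
python3 bf.py;python3 go.py .5735 .1133 .172 11.35
```

```text
clock: 13.6
position: [0.6209, 0.1171, 0.3548]
orientation: [-179.8, 0.1, 21.9]
wrist_force: [0.6, -0.3, 1.1]
finger_gap: 1.0
finger_force: 0.0
side board 0.79 [array([0.5729, 0.1126, 0.2006]), np.float64(-0.9553)]
side bowl 0.72 [array([ 0.5553, -0.3464,  0.1443]), np.float64(-0.9549)]
top bowl 0.92 [array([ 0.5574, -0.3456,  0.1629]), np.float64(-0.9807)]
pos [0.6214 0.1168 0.3555] [-1.7979e+02  5.0000e-02  2.2330e+01] t 13.9 | turn [-0.21  0.07 10.98] | shift now-frame mm [-45.4 -14.3 183.6] | after turn [-47.6  -6.  183.5]
```

```bash
python3 -m pendant '1 0 0 0 0 0 5.5;1 0 0 0 0 0 5.4;1 -15 -3 20 0 0 0;1 -16.6 -3 30 0 0 0;1 0 0 30 0 0 0;1 0 0 20 0 0 0;1 0 0 0 0 0 0;1 0 0 0 0 0 0;1 0 0 0 0 0 0;1 0 0 0 0 0 0'; cat > feel.py <<'E'
from h import *
import sys
# each obs + camera call advances .05 s -> fresh reading
F=[];T=[]
for i in range(int(sys.argv[1])):
    bot.capture('side');o=bot.get_obs();F.append(o['wrist_force']);T.append(o['wrist_torque'])
F=np.array(F);T=np.array(T)
print('F',F.mean(0).round(3),F.std(0).round(3),'T',T.mean(0).round(4),T.std(0).round(4),o['position'].round(4),o['orientation'].round(2),o['clock'],'gap',o['finger_gap'])
E
python3 feel.py 16; python3 go.py .5892 .1165 .172 11.4
```

```text
clock: 14.73
position: [0.5901, 0.1167, 0.2578]
orientation: [-179.8, -0.2, 11.3]
wrist_force: [-0.4, 0.3, 0.2]
finger_gap: 0.999
finger_force: 0.0
F [-0.023 -0.127  0.058] [0.369 0.557 0.374] T [ 0.0131 -0.0053 -0.0185] [0.0344 0.0316 0.03  ] [0.5892 0.1166 0.2559] [-1.7981e+02  5.0000e-02  1.1290e+01] 15.5333 gap 1.0022104605993505
pos [0.5892 0.1166 0.2559] [-1.7981e+02  5.0000e-02  1.1290e+01] t 15.5333 | turn [-0.19  0.05 -0.11] | shift now-frame mm [ 0.   0.3 83.9] | after turn [-0.1  0.  83.9]
```

```bash
cat > jt.py <<'E'
from h import *
J=[]
for i in range(6):
    bot.capture('side');o=bot.get_obs();J.append(np.r_[o['joint_torque'],o['wrist_force'][2]])
J=np.array(J);print('tau',J.mean(0).round(5),J.std(0).round(5),'q',o['joints'].round(3),o['position'].round(4),o['orientation'].round(2),o['clock'],o['finger_gap'])
E
python3 jt.py
python3 -m pendant '1 0 0 20 0.1 0 -0.1;1 0 0 22 0 0 0;1 0 0 20 0 0 0;1 0 0 14 0 0 0;1 0 0 8 0 0 0;1 0 0 0 0 0 0;1 0 0 0 0 0 0;-1 0 0 0 0 0 0;-1 0 0 0 0 0 0;-1 0 0 0 0 0 0;-1 0 0 0 0 0 0;-1 0 0 0 0 0 0;-1 0 0 0 0 0 0;-1 0 0 0 0 0 0;-1 0 0 0 0 0 0' 45
python3 -m pendant '-1 0 0 -8 0 0 0;-1 0 0 -14 0 0 0;-1 0 0 -20 0 0 0;-1 0 0 -22 0 0 0;-1 0 0 -20 0 0 0;-1 0 0 0 0 0 0;-1 0 0 0 0 0 0;-1 0 0 0 0 0 0'; python3 jt.py
```

```text
tau [-1.700000e-04 -4.642674e+01 -1.956125e+01  1.150000e-02  4.150000e-03
 -2.000000e-05  2.713000e-01] [1.030e-03 3.540e-03 3.300e-04 8.000e-05 2.100e-04 3.000e-05 2.521e-01] q [10.046 27.801 97.742  0.234 54.501 88.621] [0.5893 0.1166 0.256 ] [-1.7981e+02  4.0000e-02  1.1290e+01] 15.8333 0.9996519716365866
clock: 17.08
position: [0.5896, 0.117, 0.1734]
orientation: [-179.7, -0.1, 11.4]
wrist_force: [-0.3, 0.2, 6.5]
finger_gap: 0.693
finger_force: 50.8
clock: 17.75
position: [0.5885, 0.1164, 0.2547]
orientation: [-179.7, 0.2, 11.4]
wrist_force: [0.8, -0.7, -3.3]
finger_gap: 0.691
finger_force: 50.0
tau [ 1.170000e-03 -4.850302e+01 -2.054960e+01  2.185000e-02 -1.307000e-02
 -1.300000e-04 -2.927720e+00] [1.9300e-03 3.2541e-01 1.8240e-01 2.5000e-04 1.4200e-02 2.0000e-05
 4.4082e-01] q [10.019 27.869 97.79   0.355 54.491 88.424] [0.5891 0.1165 0.255 ] [-1.7971e+02  1.4000e-01  1.1390e+01] 18.05 0.6899914847954104
```

```bash
python3 jt.py; python3 feel.py 4
```

```text
tau [ 8.700000e-04 -4.805543e+01 -2.043603e+01  2.163000e-02 -1.472000e-02
 -1.300000e-04 -3.029610e+00] [1.2100e-03 1.2880e-02 2.6610e-02 1.1000e-04 3.8200e-03 2.0000e-05
 6.0995e-01] q [10.019 27.804 97.743  0.356 54.503 88.424] [0.5893 0.1165 0.2559] [-1.7971e+02  4.0000e-02  1.1390e+01] 18.35 0.6904393835209967
F [-0.356  0.119 -3.127] [0.969 0.635 0.335] T [0.0004 0.026  0.0225] [0.0533 0.0213 0.0164] [0.5893 0.1165 0.256 ] [-1.7971e+02  3.0000e-02  1.1380e+01] 18.55 gap 0.6887972989860942
```

```bash
python3 jt.py; python3 feel.py 10;python3 go.py .5633 -.3470 .36 11.4
```

```text
tau [ 5.000000e-05 -4.813712e+01 -2.050271e+01  2.155000e-02 -2.086000e-02
 -1.300000e-04 -2.851020e+00] [2.2300e-03 7.5100e-03 8.3000e-04 2.4000e-04 2.0000e-04 1.0000e-05
 5.0059e-01] q [10.02  27.8   97.745  0.357 54.507 88.422] [0.5892 0.1165 0.256 ] [-1.7971e+02  4.0000e-02  1.1390e+01] 18.85 0.688327016690068
F [ 0.207  0.18  -2.664] [0.511 0.351 0.588] T [-0.0146  0.0206 -0.0021] [0.036  0.0442 0.0197] [0.5893 0.1165 0.256 ] [-1.7971e+02  4.0000e-02  1.1380e+01] 19.35 gap 0.6882795436807763
pos [0.5893 0.1165 0.256 ] [-1.7971e+02  4.0000e-02  1.1380e+01] t 19.35 | turn [-0.29  0.04 -0.02] | shift now-frame mm [-117.   448.7 -106.2] | after turn [-117.1  449.2 -104. ]
```

```bash
python3 -m pendant '-1 0 0 -15 0 0 0;-1 0 0 -25 0 0 0;-1 0 0 -25 0 0 0;-1 -3 8 -19 0 0 0;-1 -6 16 0 0 0 0;-1 -8 26 0 0 0 0;-1 -8 30 0 0 0 0;-1 -8 30 0 0 0 0;-1 -8 30 0 0 0 0;-1 -8 30 0 0 0 0;-1 -8 30 0 0 0 0;-1 -8 30 0 0 0 0;-1 -8 30 0 0 0 0;-1 -8 30 0 0 0 0;-1 -8 30 0 0 0 0;-1 -8 30 0 0 0 0;-1 -8 30 0 0 0 0;-1 -8 30 0 0 0 0;-1 -8 24 0 0 0 0;-1 -8 18 0 0 0 0'; python3 -m pendant '-1 -8 12 0 0 0 0;-1 -3 6 0 0 0 0;-1 0 0 0 0 0 0;-1 0 0 0 0 0 0;-1 0 0 0 0 0 0;-1 0 0 0 0 0 0;-1 0 0 0 0 0 0;-1 0 0 0 0 0 0;-1 0 0 0 0 0 0'; python3 jt.py; python3 go.py .5487 -.3475 .2944 11.4; python3 bf.py
```

```text
clock: 21.02
position: [0.5519, -0.3548, 0.3375]
orientation: [-179.8, 0.0, 11.3]
wrist_force: [1.0, -0.7, -2.9]
finger_gap: 0.686
finger_force: 49.9
clock: 21.77
position: [0.5452, -0.3718, 0.3378]
orientation: [-179.7, 0.0, 11.4]
wrist_force: [0.4, -0.0, -2.7]
finger_gap: 0.689
finger_force: 49.9
tau [ 6.869000e-02 -5.215348e+01 -2.384274e+01  3.557000e-02  5.840000e-03
  4.000000e-05 -2.330760e+00] [1.262e-02 3.050e-03 2.530e-03 8.200e-04 2.600e-04 9.000e-05 2.868e-01] q [-35.373  28.504  83.223   0.185  68.513  43.172] [ 0.545  -0.3723  0.3377] [-1.7971e+02  4.0000e-02  1.1390e+01] 22.0667 0.6927027205107764
pos [ 0.545  -0.3723  0.3377] [-1.7971e+02  4.0000e-02  1.1390e+01] t 22.0667 | turn [-0.29  0.04 -0.01] | shift now-frame mm [  8.6 -23.3  43.4] | after turn [  8.6 -23.5  43.3]
side bowl 0.62 [array([ 0.5559, -0.3468,  0.1699]), np.float64(-0.9624)]
top bowl 0.58 [array([ 0.5567, -0.3426,  0.2848]), np.float64(-0.8483)]
```

```bash
python3 -m pendant '-1 4 -11 6 0 0 0;-1 4.6 -12.3 10 0 0 0;-1 0 0 10 0 0 0;-1 0 0 6 0 0 0;-1 0 0 0 0 0 0;-1 0 0 0 0 0 0;-1 0 0 0 0 0 0;-1 0 0 0 0 0 0'; python3 - <<'E'
from fit import *
o=bot.get_obs();p=o['position'];yaw=np.deg2rad(o['orientation'][2]);z=p[2]-.1734
b=p[:2]-.016*np.array([np.cos(yaw),np.sin(yaw)]);print(p.round(4),o['orientation'].round(2),'pred board',b.round(4),yaw.round(3),'z',z.round(4))
for n in('side','top'):
    c=bot.capture(n);ok=cv2.erode((c['img'].max(2)>75).astype(np.uint8),np.ones((3,3)))
    L=[d for d in bot.masks_of(c,'board')];print(n,[(d['box'],d['confidence']) for d in L],proj(c,[*b,z+.02]))
    cv2.imwrite(f'pics/{n}5.png',c['img'][:,:,::-1])
    L=[d for d in L if np.hypot(*(np.array(d['box'])[:2]/2+np.array(d['box'])[2:]/2-proj(c,[*b,z+.01])))<40]
    if L:
        q=L[0]['pixels'].astype(np.float32)
        # ignore hand: compare only where predicted-but-unmasked is not dark
        def f(v):
            r=render(c,'board',*v,z=z)*ok;w=q*ok;return -np.minimum(r,w).sum()/np.maximum(r,w).sum()
        s=minimize(f,[*b,yaw],method='Nelder-Mead',options=dict(initial_simplex=np.array([*b,yaw])+np.array([[0,0,0],[.01,0,0],[0,.01,0],[0,0,.1]]),maxiter=80));print(s.x.round(4),s.fun)
E
python3 - <<'E'
import cv2,numpy as np
a=cv2.imread('pics/side5.png')[90:250,280:460];b=cv2.imread('pics/top5.png')[140:300,400:580]
cv2.imwrite('pics/b5.png',np.hstack([cv2.resize(i,(400,356),interpolation=2) for i in(a,b)]))
E
```

```text
clock: 23.03
position: [0.5488, -0.3481, 0.3064]
orientation: [-179.8, -0.0, 11.4]
wrist_force: [0.4, 0.2, -2.9]
finger_gap: 0.691
finger_force: 49.8
[ 0.5488 -0.3481  0.3064] [-1.7977e+02 -1.0000e-02  1.1360e+01] pred board [ 0.5331 -0.3512] 0.198 z 0.133
side [([233.7, 321.0, 270.1, 378.2], 0.72), ([337.6, 136.4, 406.1, 163.1], 0.58), ([343.5, 426.1, 381.5, 477.1], 0.27)] [369.32255477 144.78574768]
[ 0.5299 -0.352   0.1603] -0.9296736121177673
top [([468.7, 182.6, 501.0, 264.6], 0.86)] [496.54481497 226.19854371]
[ 0.552  -0.3384  0.0209] -0.3914532959461212
```

View pics/b5.png

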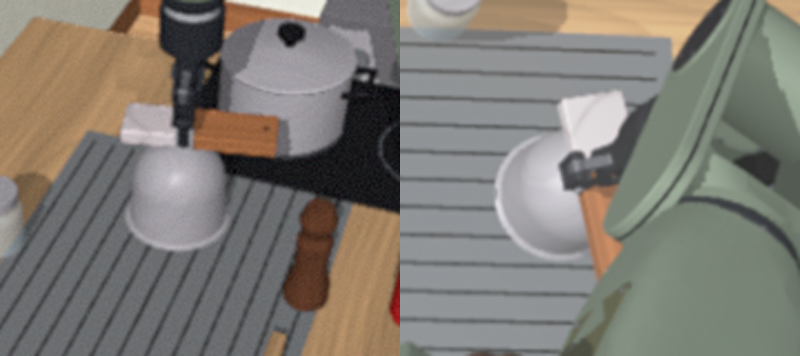

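```bash
python3 -m pendant '-1 0 -0.5 3 0 0 0;-1 0 0 3 0 0 0;-1 0 0 2 0 0 0;-1 0 0 1 0 0 0;-1 0 0 0 0 0 0;-1 0 0 0 0 0 0;-1 0 0 0 0 0 0;-1 0 0 0 0 0 0' ; python3 feel.py 4
```

```text
clock: 23.9
position: [0.5487, -0.3471, 0.297]
orientation: [-179.7, 0.0, 11.4]
wrist_force: [0.3, 0.1, -3.7]
finger_gap: 0.69
finger_force: 49.9
F [-0.167  0.559 -2.424] [0.295 0.493 0.63 ] T [-0.0201  0.0215  0.0089] [0.0333 0.0391 0.0406] [ 0.5486 -0.3471  0.2969] [-1.7972e+02  3.0000e-02  1.1390e+01] 24.1 gap 0.6883127703476769
```

```bash
python3 -m pendant '-1 0 0 0.8 0 0 0;-1 0 0 0.7 0 0 0;-1 0 0 0 0 0 0;-1 0 0 0 0 0 0;-1 0 0 0 0 0 0' ; python3 feel.py 4
```

```text
clock: 24.52
position: [0.5486, -0.347, 0.2953]
orientation: [-179.7, 0.0, 11.4]
wrist_force: [0.0, 1.0, -2.5]
finger_gap: 0.69
finger_force: 49.9
F [ 0.059  0.286 -2.786] [0.671 0.396 0.562] T [-0.0126  0.0235  0.012 ] [0.015  0.0339 0.006 ] [ 0.5486 -0.347   0.2953] [-1.7971e+02  4.0000e-02  1.1390e+01] 24.7167 gap 0.6908470684952293
```

```bash
python3 -m pendant '-1 0 0 0.7 0 0 0;-1 0 0 0 0 0 0;-1 0 0 0 0 0 0;-1 0 0 0 0 0 0' ; python3 feel.py 3;  python3 -m pendant '-1 0 0 0.6 0 0 0;-1 0 0 0 0 0 0;-1 0 0 0 0 0 0;-1 0 0 0 0 0 0' ; python3 feel.py 3
```

```text
clock: 25.05
position: [0.5486, -0.347, 0.2946]
orientation: [-179.7, 0.0, 11.4]
wrist_force: [0.4, -0.5, -2.3]
finger_gap: 0.693
finger_force: 49.9
F [ 0.456  0.215 -2.751] [0.509 0.365 0.529] T [-0.0011  0.046  -0.0142] [0.0046 0.0115 0.0091] [ 0.5486 -0.3471  0.2946] [-1.7971e+02  4.0000e-02  1.1390e+01] 25.2 gap 0.6875627604077389
clock: 25.53
position: [0.5486, -0.347, 0.2944]
orientation: [-179.7, 0.0, 11.4]
wrist_force: [-0.8, -0.5, -0.0]
finger_gap: 0.688
finger_force: 50.2
F [-0.994  0.487  0.727] [0.52  0.147 0.514] T [0.0804 0.1576 0.0377] [0.0084 0.0073 0.0083] [ 0.5486 -0.347   0.2943] [-1.7973e+02  2.0000e-02  1.1390e+01] 25.6833 gap 0.6959183147361105
```

```bash
python3 -m pendant '0.5 0 0 0 0 0 0;0.7 0 0 0 0 0 0;0.9 0 0 0 0 0 0;1 0 0 0 0 0 0;1 0 0 0 0 0 0;1 0 0 0 0 0 0;1 0 0 0 0 0 0;1 0 0 0 0 0 0;1 0 0 0 0 0 0;1 0 0 0 0 0 0'; python3 - <<'E'
from fit import *
c=bot.capture('side');z=.121;yaw=.199;b=np.array([.5327,-.3502]);im=cv2.resize(c['img'][:,:,::-1],None,fx=5,fy=5,interpolation=cv2.INTER_CUBIC)
m=(cv2.resize(render(c,'board',*b,yaw,z=z),(3200,2400))>.5).astype(np.uint8)
cs,_=cv2.findContours(m,cv2.RETR_LIST,cv2.CHAIN_APPROX_NONE);cv2.drawContours(im,cs,-1,(0,255,0),1)
cv2.imwrite('pics/b6.png',im[500:1100,1500:2300]);print(bot.get_obs()['wrist_force'])
E
```

```text
clock: 26.52
position: [0.5486, -0.347, 0.294]
orientation: [-179.7, 0.0, 11.4]
wrist_force: [0.9, -0.6, -0.2]
finger_gap: 0.999
finger_force: 0.0
[-0.3358041  -0.47274458  0.15351055]
```

View pics/b6.png

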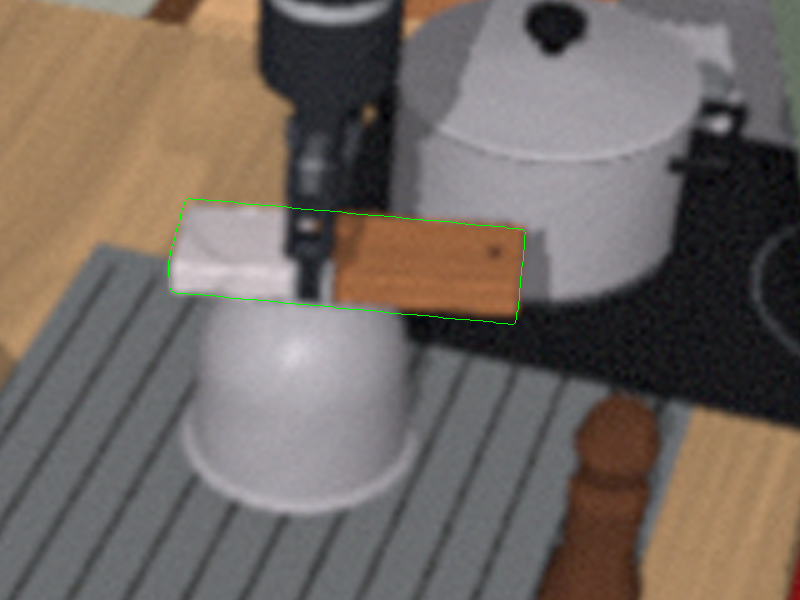

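```bash
python3 -m pendant '1 0 0 -3 0 0 0;1 0 0 -8 0 0 0;1 0 0 -15 0 0 0;1 0 0 -25 0 0 0;1 0 0 -25 0 0 0;1 0 0 -25 0 0 0;1 0 0 0 0 0 0;1 0 0 0 0 0 0'; cat > tilt.py <<'E'
from fit import *
Pb=M['board'][0]
V=[]
for n in('side','top'):
    c=bot.capture(n);print(n,[(np.round(d['box']).astype(int).tolist(),round(d['confidence'],2)) for d in bot.masks_of(c,'board')][:3])
    cv2.imwrite(f'pics/{n}7.png',c['img'][:,:,::-1])
    L=[d for d in bot.masks_of(c,'board') if np.hypot(*(np.array(d['box'])[:2]/2+np.array(d['box'])[2:]/2-proj(c,[.533,-.35,.13])))<40]
    if L and n=='side':V.append((c,L[0]['pixels'].astype(np.float32)))
def rend(c,x,y,yaw,z,pitch,roll,S=6):
    R=Ro.from_euler('ZYX',[yaw,pitch,roll]).as_matrix();p=np.array([proj(c,R@q+[x,y,z]) for q in Pb]);m=np.zeros((480*S,640*S),np.uint8)
    cv2.fillConvexPoly(m,cv2.convexHull(((p+.5)*S).astype(np.float32)).astype(np.int32),1);return cv2.resize(m.astype(np.float32),(640,480),interpolation=cv2.INTER_AREA)
def f(v):
    s=0
    for c,q in V:
        r=rend(c,v[0],v[1],v[2],.121,v[3],0);s-=np.minimum(r,q).sum()/np.maximum(r,q).sum()
    return s
x0=np.array([.531,-.351,.199,0.])
s=minimize(f,x0,method='Nelder-Mead',options=dict(initial_simplex=x0+np.vstack([np.zeros(4),np.diag([.008,.008,.06,.06])]),maxiter=200,xatol=1e-4,fatol=1e-5))
print(s.x.round(4),'pitch deg (stone down +)',np.rad2deg(s.x[3]).round(2),s.fun)
E
python3 tilt.py; python3 - <<'E'
from fit import *
c=cv2.imread('pics/side7.png');im=cv2.resize(c,None,fx=5,fy=5,interpolation=cv2.INTER_CUBIC);cv2.imwrite('pics/b7.png',im[500:1100,1500:2300])
E
```

```text
clock: 27.23
position: [0.5489, -0.3476, 0.3976]
orientation: [-179.9, -0.2, 11.4]
wrist_force: [-0.6, 0.3, -0.2]
finger_gap: 0.998
finger_force: 0.0
side [([335, 142, 404, 166], 0.93), ([378, 243, 411, 297], 0.74), ([346, 340, 379, 383], 0.65)]
top [([471, 184, 511, 275], 0.98), ([113, 315, 163, 346], 0.63)]
[ 0.5311 -0.3541  0.2377  0.025 ] pitch deg (stone down +) 1.43 -0.8707234859466553
```

View pics/b7.png

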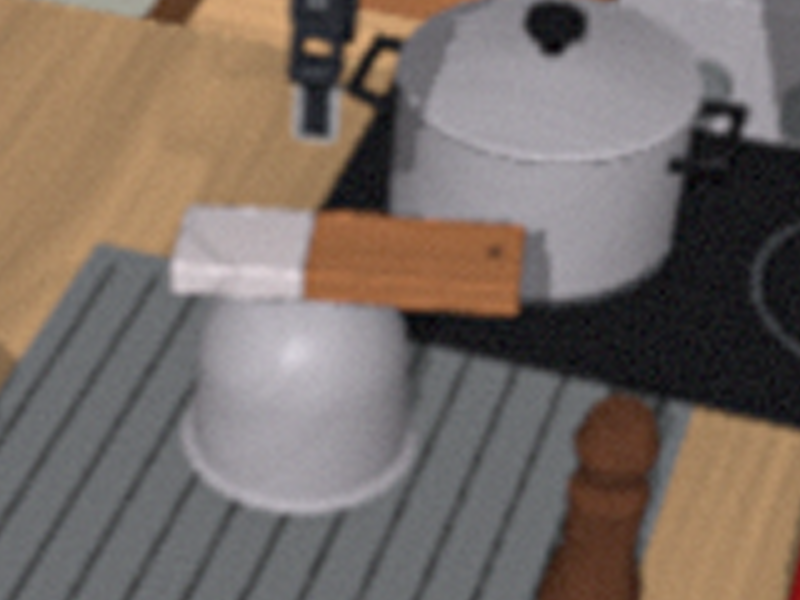

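The board balances on the crown with its stone end at crop (240,250), and it looks nearly level. Next I measure the tilt properly.

```bash
cat > tilt2.py <<'E'
from fit import *
import sys
Pb=M['board'][0];S=4
cs={n:bot.capture(n) for n in('side','top')}
def poly(c,yaw,pitch,roll,dx,dy):
    R=Ro.from_euler('ZYX',[yaw,pitch,roll]).as_matrix();k=np.array([.0242,0,0]) # pivot: balance pt
    O=np.array([.5327,-.3502,.121])+Ro.from_euler('z',.199).apply(k)
    p=np.array([proj(c,O+R@(q-k)) for q in Pb])+[dx,dy];return cv2.convexHull(((p+.5)*S).astype(np.float32))
def rend(c,*a):
    m=np.zeros((480*S,640*S),np.uint8);cv2.fillConvexPoly(m,poly(c,*a).astype(np.int32),1);return m
G={}
for n,c in cs.items():
    b=rend(c,.199,0,0,0,0);big=cv2.resize(c['img'][:,:,::-1],None,fx=S,fy=S,interpolation=cv2.INTER_CUBIC)
    x,y,w,h=cv2.boundingRect(b);x-=60;y-=60;w+=120;h+=120
    sub=big[y:y+h,x:x+w].copy();bb=b[y:y+h,x:x+w]
    m=np.full(bb.shape,cv2.GC_BGD,np.uint8);m[cv2.dilate(bb,np.ones((33,33)))>0]=cv2.GC_PR_BGD;m[bb>0]=cv2.GC_PR_FGD;m[cv2.erode(bb,np.ones((29,29)))>0]=cv2.GC_FGD
    cv2.grabCut(sub,m,None,np.zeros((1,65)),np.zeros((1,65)),6,cv2.GC_INIT_WITH_MASK)
    g=((m==1)|(m==3)).astype(np.uint8);full=np.zeros_like(b);full[y:y+h,x:x+w]=g;G[n]=full
    cc,_=cv2.findContours(g,cv2.RETR_EXTERNAL,cv2.CHAIN_APPROX_NONE);cv2.drawContours(sub,cc,-1,(0,255,0),1);G[n+'i']=sub
def f(v,ret=False):
    L=[]
    for i,n in enumerate(('side','top')):
        r=rend(cs[n],v[0],v[1],v[2],v[3+2*i]*100,v[4+2*i]*100);L.append((r&G[n]).sum()/(r|G[n]).sum())
    return L if ret else -sum(L)
x0=np.array([.199]+[0.]*6)
for k in range(3):
    s=minimize(f,x0,method='Nelder-Mead',options=dict(initial_simplex=x0+np.vstack([np.zeros(7),np.diag([.04,.04,.04,.02,.02,.02,.02])*(-1)**k]),maxiter=350,xatol=1e-4,fatol=1e-5));x0=s.x
print(np.rad2deg(s.x[:3]).round(2),'yaw,pitch(stone down),roll  px offs',(s.x[3:]*100).round(2),f(s.x,True))
for p in (-.06,-.04,-.02,0,.02,.04,.06,.08):
    g=lambda w:f(np.r_[w[0],p,w[1:]]);y0=np.delete(s.x,1)
    q=minimize(g,y0,method='Nelder-Mead',options=dict(initial_simplex=y0+np.vstack([np.zeros(6),np.diag([.03,.03,.01,.01,.01,.01])]),maxiter=150));print(round(np.rad2deg(p),1),round(q.fun,4),np.rad2deg(q.x[:2]).round(2))
cv2.imwrite('pics/g.png',np.vstack([cv2.resize(G['sidei'],(500,300)),cv2.resize(G['topi'],(500,300))]))
E
time python3 tilt2.py
```

```text
[11.67  1.07  1.37] yaw,pitch(stone down),roll  px offs [ 0.62 -0.22  0.07 -1.13] [np.float64(0.9479825213834139), np.float64(0.8602277964316282)]
-3.4 -1.7655 [14.73  1.53]
-2.3 -1.7767 [13.64  2.39]
-1.1 -1.7914 [12.68  1.52]
0.0 -1.8004 [12.36  2.34]
1.1 -1.8082 [11.37  2.28]
2.3 -1.8093 [10.25  2.75]
3.4 -1.8065 [9.37 2.72]
4.6 -1.8004 [7.97 2.89]
real	0m21.075s
user	0m20.085s
sys	0m0.364s
```

```bash
cat > edge.py <<'E'
from fit import *
import pickle
cs=pickle.load(open('v.pkl','rb'))[1]
def edge(c,img,A,B,w=5):
    a,b=proj(c,A),proj(c,B);d=(b-a)/np.hypot(*(b-a));n=np.array([-d[1],d[0]])
    img=cv2.GaussianBlur(img,(0,0),.7).astype(np.float32);s=np.linspace(.04,.96,60);t=np.arange(-w,w+.01,.2);O=[];ch=[]
    for k in s:
        p=a+(b-a)*k+t[:,None]*n
        pr=np.stack([cv2.remap(img,p[:,0].astype(np.float32)[None],p[:,1].astype(np.float32)[None],cv2.INTER_CUBIC)[0]],0)[0]
        g=np.abs(np.gradient(pr,axis=0)).sum(1);i=g.argmax();O.append(t[i])
    O=np.array(O);best=None
    X=(s-.5)*np.hypot(*(b-a))
    for i in range(60):
        for j in range(i+12,60):
            k=(O[j]-O[i])/(X[j]-X[i]);r=abs(O-O[i]-k*(X-X[i]))<.5
            if best is None or r.sum()>best.sum():best=r
    k,m=np.polyfit(X[best],O[best],1);return f'slope {np.rad2deg(k):.2f} deg, off {m:.2f}px, inl {best.sum()}'
def corners(yaw,O,pitch=0,roll=0):
    k=np.array([.0242,0,0]);R=Ro.from_euler('ZYX',[yaw,pitch,roll]).as_matrix()
    return lambda x,y,z:np.array(O)+Ro.from_euler('z',.199).apply(k)+R@(np.array([x,y,z])-k)
ld=lambda n:cv2.imread(f'pics/{n}.png')
def rep(tag,c,im,K):
    print(tag,'| near-bottom:',edge(c,im,K(.095,.03,0),K(-.095,.03,0)),'| near-top:',edge(c,im,K(.095,.03,.02),K(-.095,.03,.02),3),'| back-top:',edge(c,im,K(.095,-.03,.02),K(-.095,-.03,.02)))
rep('start side',cs['side'],ld('side0'),corners(.199,[.5733,.1133,0]))
rep('start top ',cs['top'],ld('top0'),corners(.199,[.5733,.1133,0]))
rep('held side',cs['side'],ld('side5'),corners(.199,[.5331,-.3512,.133]))
for nm,a in(('level',(.199,)),('pitch+1',(.199,1)),('yaw+1',(.199+.01745,)),('roll+1',(.199,0,1))):
    y=a[0];p=np.deg2rad(a[1]) if len(a)>1 else 0;r=np.deg2rad(a[2]) if len(a)>2 else 0
    K=corners(y,[.5327,-.3502,.121],p,r)
    rep('rest side '+nm,cs['side'],ld('side7'),K);rep('rest top '+nm,cs['top'],ld('top7'),K)
E
python3 edge.py
```

```text
start side | near-bottom: slope -0.18 deg, off -0.30px, inl 51 | near-top: slope -0.04 deg, off -0.99px, inl 42 | back-top: slope 0.17 deg, off 0.70px, inl 56
start top  | near-bottom: slope -0.38 deg, off 0.76px, inl 58 | near-top: slope -0.39 deg, off 0.13px, inl 58 | back-top: slope 0.24 deg, off 0.70px, inl 51
held side | near-bottom: slope 0.72 deg, off -0.61px, inl 50 | near-top: slope 0.66 deg, off -0.96px, inl 40 | back-top: slope 0.26 deg, off 0.26px, inl 48
rest side level | near-bottom: slope -1.11 deg, off -0.91px, inl 51 | near-top: slope -1.65 deg, off -1.27px, inl 34 | back-top: slope -2.08 deg, off -0.01px, inl 55
rest top level | near-bottom: slope -0.81 deg, off -1.15px, inl 42 | near-top: slope -0.36 deg, off 2.16px, inl 44 | back-top: slope -0.74 deg, off 0.29px, inl 22
rest side pitch+1 | near-bottom: slope -0.25 deg, off -0.79px, inl 54 | near-top: slope -0.70 deg, off -1.13px, inl 42 | back-top: slope -1.12 deg, off 0.16px, inl 57
rest top pitch+1 | near-bottom: slope -0.36 deg, off -1.18px, inl 45 | near-top: slope -0.15 deg, off 2.27px, inl 42 | back-top: slope -0.47 deg, off 0.32px, inl 20
rest side yaw+1 | near-bottom: slope -0.51 deg, off -0.86px, inl 54 | near-top: slope -0.86 deg, off -1.11px, inl 42 | back-top: slope -1.38 deg, off 0.15px, inl 56
rest top yaw+1 | near-bottom: slope 0.25 deg, off -1.05px, inl 45 | near-top: slope 0.11 deg, off 2.50px, inl 43 | back-top: slope -0.11 deg, off 0.41px, inl 21
rest side roll+1 | near-bottom: slope -1.13 deg, off -0.78px, inl 53 | near-top: slope -1.52 deg, off -1.04px, inl 42 | back-top: slope -2.05 deg, off -0.04px, inl 55
rest top roll+1 | near-bottom: slope -0.60 deg, off -1.14px, inl 43 | near-top: slope -0.48 deg, off 2.41px, inl 40 | back-top: slope -0.60 deg, off 0.28px, inl 21
```

```bash
cat >> edge.py <<'E'
print('--- ends')
def ends(tag,c,im,K):
    print(tag,*[f'| {nm}: '+edge(c,im,K(x,-.03,z),K(x,.03,z),3) for nm,x,z in(('wood top',-.095,.02),('stone top',.095,.02),('wood bot',-.095,0),('stone bot',.095,0))])
for v in('side','top'):
    ends('start '+v,cs[v],ld(v+'0'),corners(.199,[.5733,.1133,0]))
    ends('held '+v,cs[v],ld(v+'5'),corners(.199,[.5331,-.3512,.133]))
    for nm,p,r,y in(('lev',0,0,0),('p2',2,0,0),('p2r2',2,2,0),('p2r-2',2,-2,0),('p2y1',2,0,1)):
        ends(f'rest {v} {nm}',cs[v],ld(v+'7'),corners(.199+np.deg2rad(y),[.5327,-.3502,.121],np.deg2rad(p),np.deg2rad(r)))
E
python3 edge.py | sed -n '/ends/,$p'
```

```text
--- ends
start side | wood top: slope -9.25 deg, off -1.03px, inl 37 | stone top: slope 1.23 deg, off -0.51px, inl 54 | wood bot: slope 9.76 deg, off -1.31px, inl 46 | stone bot: slope 0.87 deg, off 2.27px, inl 45
held side | wood top: slope 0.53 deg, off -0.31px, inl 59 | stone top: slope -2.51 deg, off -0.74px, inl 52 | wood bot: slope 2.59 deg, off -0.39px, inl 60 | stone bot: slope -6.38 deg, off 0.50px, inl 58
rest side lev | wood top: slope 0.14 deg, off -0.05px, inl 58 | stone top: slope 2.58 deg, off -0.89px, inl 52 | wood bot: slope 2.24 deg, off -0.17px, inl 59 | stone bot: slope -8.04 deg, off 0.61px, inl 49
rest side p2 | wood top: slope -0.51 deg, off -0.41px, inl 55 | stone top: slope 0.69 deg, off -0.77px, inl 54 | wood bot: slope 1.00 deg, off -0.19px, inl 60 | stone bot: slope -7.60 deg, off 0.74px, inl 52
rest side p2r2 | wood top: slope -0.64 deg, off -0.39px, inl 58 | stone top: slope -1.11 deg, off -0.77px, inl 56 | wood bot: slope 1.43 deg, off -0.19px, inl 60 | stone bot: slope -8.35 deg, off 0.73px, inl 54
rest side p2r-2 | wood top: slope 0.92 deg, off -0.39p
[... 1107 characters left out ...]
13 deg, off 2.12px, inl 26 | stone bot: slope 0.66 deg, off 2.50px, inl 50
rest top p2r2 | wood top: slope -12.80 deg, off 3.33px, inl 21 | stone top: slope -0.79 deg, off 0.29px, inl 56 | wood bot: slope -7.29 deg, off 2.26px, inl 28 | stone bot: slope -0.03 deg, off 2.58px, inl 52
rest top p2r-2 | wood top: slope -13.03 deg, off 3.36px, inl 23 | stone top: slope 0.52 deg, off 0.29px, inl 56 | wood bot: slope -7.08 deg, off 2.23px, inl 27 | stone bot: slope -0.13 deg, off 2.57px, inl 52
rest top p2y1 | wood top: slope -12.56 deg, off 3.57px, inl 24 | stone top: slope 0.84 deg, off 0.32px, inl 52 | wood bot: slope -5.70 deg, off 2.41px, inl 25 | stone bot: slope -1.05 deg, off 2.53px, inl 51
```

The board rests about 2.2° low at the stone end and the roll is only weakly resolved. There's enough time, so I'll regrip it and shift it 2 mm for more margin.

```bash
python3 -m pendant '1 0 0 20 0 0 0;1 0 0 25 0 0 0;1 0 0 25 0 0 0;1 0 0 18 0 0 0;1 0 0 8 0 0 0;1 0 0 4 0 0 0;1 0 0 0 0 0 0;1 0 0 0 0 0 0;0.6 0 0 0 0 0 0;0.5 0 0 0 0 0 0;0.45 0 0 0 0 0 0;0.4 0 0 0 0 0 0;0.35 0 0 0 0 0 0;0.3 0 0 0 0 0 0;-1 0 0 0 0 0 0;-1 0 0 0 0 0 0;-1 0 0 0 0 0 0;-1 0 0 0 0 0 0;-1 0 0 0 0 0 0' 40; python3 -m pendant '-1 0 0 -4 0 0 0;-1 0 0 -6 0 0 0;-1 -4.3 0 0 0 1.1 0;-1 -4.3 0 0 0 1.1 0;-1 0 0 0 0 0 0;-1 0 0 0 0 0 0;-1 0 0 0 0 0 0;-1 0 0 0 0 0 0;-1 0 0 0 0 0 0'; python3 feel.py 2;cp pics/side5.png pics/side5_old.png; python3 - <<'E'
from h import *
for n in('side','top'):
    c=bot.capture(n);cv2.imwrite(f'pics/{n}8.png',c['img'][:,:,::-1])
E
sed '/^rep\|^for\|^print\|^    y=\|^    K=\|^    rep(.rest/,$d' edge.py > e2.py; python3 - <<'E'
exec(open('e2.py').read())
def rep(tag,c,im,K): print(tag,'| near-bottom:',edge(c,im,K(.095,.03,0),K(-.095,.03,0)),'| near-top:',edge(c,im,K(.095,.03,.02),K(-.095,.03,.02),3),'| back-top:',edge(c,im,K(.095,-.03,.02),K(-.095,-.03,.02)))
o=bot.get_obs();p=o['position'];R=Ro.from_euler('xyz',o['orientation'],degrees=True)
g=p+R.apply([0,0,.1734]);b=g-.016*np.array([np.cos(.199),np.sin(.199),0]);print(p,o['orientation'],b)
rep('held side',cs['side'],ld('side8'),corners(.199,b))
E
```

```text
clock: 29.22
position: [0.5487, -0.347, 0.2961]
orientation: [-179.8, -0.0, 11.4]
wrist_force: [-1.4, 0.8, 6.5]
finger_gap: 0.691
finger_force: 42.6
clock: 29.97
position: [0.5403, -0.3488, 0.3047]
orientation: [-179.7, -2.2, 11.4]
wrist_force: [0.2, -0.4, -2.6]
finger_gap: 0.687
finger_force: 43.9
F [-0.222  0.59  -2.67 ] [0.308 0.53  0.015] T [ 0.0059  0.1268 -0.0529] [0.041  0.0026 0.0187] [ 0.5403 -0.3488  0.3048] [-179.7    -2.15   11.38] 30.0667 gap 0.6900125294834407
[ 0.54031932 -0.34873892  0.30488622] [-179.7093032    -2.16060443   11.38321352] [ 0.53087007 -0.34974923  0.13161173]
held side | near-bottom: slope 0.61 deg, off -0.36px, inl 50 | near-top: slope 0.35 deg, off -0.67px, inl 50 | back-top: slope -0.18 deg, off 0.65px, inl 50
```

```bash
python3 -m pendant '-1 -0.2 0 4 0 0 0;-1 -0.2 0 3 0 0 0;-1 0 0 1.5 0 0 0;-1 0 0 0 0 0 0;-1 0 0 0 0 0 0;-1 0 0 0 0 0 0' ; python3 feel.py 2; python3 -m pendant '-1 0 0 0.7 0 0 0;-1 0 0 0 0 0 0;-1 0 0 0 0 0 0;-1 0 0 0 0 0 0' ; python3 feel.py 3
```

```text
clock: 30.67
position: [0.5401, -0.3488, 0.2963]
orientation: [-179.7, -2.2, 11.4]
wrist_force: [0.0, -0.2, -3.4]
finger_gap: 0.69
finger_force: 43.9
F [-0.041  0.421 -2.691] [0.454 0.097 0.086] T [-0.0192  0.1071  0.0329] [0.022  0.0218 0.0087] [ 0.5401 -0.3488  0.2964] [-179.71   -2.16   11.38] 30.7667 gap 0.6896646025480431
clock: 31.1
position: [0.5402, -0.3488, 0.2959]
orientation: [-179.7, -2.2, 11.4]
wrist_force: [-0.3, -0.6, -1.0]
finger_gap: 0.691
finger_force: 44.0
F [ 0.832  0.276 -1.602] [0.213 0.342 0.329] T [-0.0319  0.0347  0.0063] [0.0202 0.022  0.0135] [ 0.5402 -0.3488  0.2959] [-179.73   -2.18   11.38] 31.25 gap 0.6914204323966512
```

```bash
python3 -m pendant '-1 0 0 0.3 0 0 0;-1 0 0 0 0 0 0;-1 0 0 0 0 0 0' ; python3 feel.py 2; python3 -m pendant '0.5 0 0 0 0 0 0;0.7 0 0 0 0 0 0;0.9 0 0 0 0 0 0;1 0 0 0 0 0 0;1 0 0 0 0 0 0;1 0 0 0 0 0 0;1 0 0 -3 0 0 0;1 0 0 -6 0 0 0;1 0 0 -12 0 0 0;1 0 0 -25 0 0 0;1 0 0 -25 0 0 0;1 0 0 -25 0 0 0;1 0 0 -25 0 0 0;1 0 0 0 0 0 0;1 0 0 0 0 0 0;1 0 0 0 0 0 0;1 0 0 0 0 0 0;1 0 0 0 0 0 0;1 0 0 0 0 0 0'; cat > fin.py <<'E'
exec(open('e2.py').read())
c=bot.capture('side');cv2.imwrite('pics/side9.png',c['img'][:,:,::-1]);t=bot.capture('top');cv2.imwrite('pics/top9.png',t['img'][:,:,::-1])
for p in(0,1,2):
    K=corners(.199,[.5309,-.3498,.121],np.deg2rad(p))
    for nm,cc in(('side',c),('top',t)):
        im=cc['img'][:,:,::-1].copy();print(p,nm,'| nb:',edge(cc,im,K(.095,.03,0),K(-.095,.03,0)),'| nt:',edge(cc,im,K(.095,.03,.02),K(-.095,.03,.02),3),'| bt:',edge(cc,im,K(.095,-.03,.02),K(-.095,-.03,.02)))
L=[d for d in bot.masks_of(c,'mug')];print([(np.round(d['box']).astype(int).tolist(),round(d['confidence'],2)) for d in L],bot.get_obs()['clock'])
E
python3 fin.py
```

```text
clock: 31.5
position: [0.5402, -0.3488, 0.2958]
orientation: [-179.7, -2.2, 11.4]
wrist_force: [-0.4, -0.1, 0.4]
finger_gap: 0.689
finger_force: 44.2
F [-0.287 -0.074  0.251] [0.241 0.284 0.921] T [ 0.0266  0.1138 -0.0039] [0.0157 0.0135 0.0166] [ 0.5402 -0.3488  0.2958] [-179.73   -2.18   11.38] 31.6 gap 0.6888420066288591
clock: 33.18
position: [0.5358, -0.3502, 0.4152]
orientation: [-179.6, -2.1, 11.4]
wrist_force: [0.3, -1.1, -1.4]
finger_gap: 0.997
finger_force: 0.0
0 side | nb: slope 0.89 deg, off -0.83px, inl 50 | nt: slope 0.74 deg, off -1.17px, inl 47 | bt: slope 0.18 deg, off 0.14px, inl 58
0 top | nb: slope 0.04 deg, off -1.25px, inl 44 | nt: slope 0.22 deg, off 2.18px, inl 43 | bt: slope 0.13 deg, off 0.19px, inl 42
1 side | nb: slope 1.61 deg, off -0.60px, inl 46 | nt: slope 1.56 deg, off -1.02px, inl 50 | bt: slope 0.99 deg, off 0.31px, inl 56
1 top | nb: slope 0.68 deg, off -1.25px, inl 44 | nt: slope 0.69 deg, off 2.20px, inl 44 | bt: slope 0.52 deg, off 0.19px, inl 40
2 side | nb: slope 2.38 deg, off -0.50px, inl 48 | nt: slope 2.43 deg, off -0.92px, inl 51 | bt: slope 1.78 deg, off 0.43px, inl 56
2 top | nb: slope 0.89 deg, off -1.08px, inl 45 | nt: slope 0.71 deg, off 2.26px, inl 42 | bt: slope 0.86 deg, off 0.30px, inl 38
[([456, 201, 489, 239], 0.87), ([404, 373, 445, 432], 0.86), ([235, 321, 270, 376], 0.67)] 33.3333
```

The board's edge slopes now match the level reference taken while it was held, so it is level to about 0.3°. The mug still hangs on its peg and the hand is clear, so I'm handing in.

```bash
python3 -c "
from rig import bot
print(bot.job_done())"
```

```text
the job is handed in; nothing more can be done
None
```

I handed the job in at about 33 s: the mug hangs by its handle on an upper peg, and the board balances on the bowl's crown, level lengthwise to about 0.3° and with sideways tilt only roughly checked; no verdict came back.

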